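Feed the red-capped sample tube through the track's one-way flap

ROBOT

A 6-joint arm with a two-finger parallel gripper is mounted at the origin on the work surface. World frame = base frame: x ahead of the robot, y to its left, z up, the work surface at z = 0. Lengths are in mm, angles in rad, forces in N, time in s.
With the tool pointing down it reaches from about 350 to 875 mm from the base axis. Payload 4.2 kg.
Tool frame: the origin (TCP) lies at the very end of the fingers, on their centre line; the grasp point (between the pads) lies 19 mm behind it; z points along the fingers, y is the line along which they close (so a half turn about z gives the same grasp; the last joint's range is limited). The gripper opens to 85 mm and grips with 20 to 120 N. Pads are 22 mm wide; open, the fingers measure 114 mm over their backs; the gripper's body (76 mm by 85 mm) begins 54 mm behind the grasp point. The pads swing forward as they close: fully open they stand 13 mm farther back than shut.
Start: joints at [1.602, 0.385, 0.008, 0, -1.194, -0.259], TCP at [141.115, 608.84, 231.312] pointing down, gripper open.
Joint ranges: [-3.14, 3.14], [-1.21, 2.06], [-1.07, 1.41], [-3.16, 2.05], [-2.99, -0.16], [-3.1, 3.1]. Speed limits (rad/s): [2.79, 2.79, 3.14, 3.14, 3.14, 3.14].

INTERFACE

Orientations are given as a unit quaternion [x, y, z, w].
In Python, from bench import arm gives the robot as it stands.
- The arm moves only by the tool servo_tool, never from a script. Its argument "rows" is a list that holds one entry, the list of rows, each a list of 7 numbers: the finger opening in mm, from 0 to 85.4, then the shift along the tool's x, y, z in mm, then the turn, a rotation vector about the tool's x, y, z in rad. A call has 1 to 10 rows; each row is the pose to reach, as a shift and turn from the pose commanded when the call began, along the tool's axes at that moment; what a row does not reach only later rows make up. A row lasts 1/8 s, in which the tool goes at most 62.5 mm and 10.7 degrees, less where a joint would pass 70% of its speed; a pose out of reach is approached as far as the arm can. A call with a gripper value outside its range is refused whole. The fingers move at their own pace and stop on an object; the grip force is fixed at half the most. Time passes only in rows, so rows that repeat a pose let the fingers close. It gives the time, the measured TCP pose, the force, the opening and the grip force at its end, in the units of the state.
- arm.read_state(): the state, without advancing time (a new reading comes with each control period).
- arm.get_image(name): name is "scene" or "side" or "wrist"; returns the picture (420x560x3 uint8, red, green, blue); there is no depth.
- arm.camera_params(name): a dict with "intrinsics" (3x3 intrinsics, pixels), "R" (3x3) and "t" (3): a world point X has camera coordinates R X + t. Camera axes: x right, y down, z forward; pixel columns grow to the right and rows downward; lengths in mm; the calibration is good to about 2 mm. The wrist camera is an equidistant fisheye: a pixel r from the principal point sees the ray r / f radians off the axis. A picture is of the moment at which its call begins: read the wrist's pose just before it. camera_params takes no time and is no camera call; for the wrist camera it gives the pose at the moment of the call.
- arm.job_done(): hands the job in; it is judged then, once.
The state is a dict: "clock": time; "joints": joint angles; "joint_vel": joint speeds; "joint_efforts": joint torques, N m; "position": TCP position; "ee_rot": TCP orientation; "contact_force": force on the tool from outside, world axes, zero at the start; "wrist_torque": the same for the moment, N m; "gripper_width": finger opening in mm; "grasp_force": force on a finger pad.
Only numpy, scipy, OpenCV 4.12 (cv2) and the standard library are available. Lean on these libraries where they do the work, as an engineer would, in place of code of your own. Each camera call takes 0.05 s, during which the arm holds its last target. There are 200 camera calls.

TASK

Put the red-capped sample tube, standing in its round carrier, into the open lane of the infeed track and push it forward through the orange spring flap into the holding bay, far enough that the flap swings fully shut behind it. The carrier must go through the flap at bench level, not over it, and be left standing upright and let go in the bay. Leave the blue-capped tube where it stands.

Things in the scene. Friction and masses are not known exactly. Their poses are not given: they have to be found in the camera images.
- red_mid (a point): Centre (half-way up, 56 mm above its underside) of the red-capped tube carrier: one rigid piece, about 110 g, 112 mm tall, round about its upright z axis. Grey disc 44 mm across, 20 mm high; collar 24 mm across up to 32 mm; white tube 16 mm across up to 92 mm; red cap 19 mm across on top. It stands on the bench (z = 0); pinch cap or tube from above.
- blue_mid (a point): The same point of an identical carrier with a blue cap, standing on the bench; not to be disturbed. Either carrier may be the nearer one.
- track: Fixed, at most 30 mm high. Origin on the bench under the shut flap, mid-lane; x = the way through. The carrier slides on the bench itself. Lane: rails 25 mm high, 56 mm apart, from x -66 mm to 0, flared mouth from x -95 mm (80 mm wide). Holding bay: clear walls 25 mm high, 84 mm apart, x 0 to 156 mm, ended by a white module. The flap clears a carrier centred at x 80 to 130 mm; 100 is good.
- flap (a joint): Angle (rad) of the orange flap across the lane: a plate 4 mm thick, 56 mm long, 5 to 28 mm above the bench, on an upright hinge 36 mm to the left (+y) of mid-lane. 0 = shut; it swings only towards the bay, up to 1.5 along the bay's left wall; a light spring (0.5 to 2 N at the carrier) shuts it. Its free end sweeps 62 mm about the hinge.

How it is judged:
By the outcome, as a careful person would: the job done as asked, in the order asked, and still so for the second after the job is handed in, with the robot touching nothing.
It also fails if it takes over 42 s, if anything falls off the work surface, if the arm or the gripper's body presses on something with over 40 N, if the wrist force passes 120 N, or if a joint passes its speed limit or range.

## Working session

There is one attempt and no reset: what is moved stays moved. The work goes in short steps, Python scripts to look and compute and a tool call to move; the robot and the scene stay as the last step left them, time stands still between calls to the robot, and variables do not carry over. Pictures are saved under pics/ and viewed, at most 10 in all, crops included, and the job is handed in when it is done.

Besides the shell and the picture viewer there is one more tool, called after "Request:" in YAML: its name, and indented under it one key for each argument. servo_tool: Moves the arm, as the interface text tells. Its arguments: {"type":"object","properties":{"rows":{"type":"array"}},"required":["rows"]}

```bash
mkdir -p pics
python3 - <<'E'
from bench import arm
import cv2,numpy as np
s=arm.read_state();print(s)
for n in ["scene","side","wrist"]:
    p=arm.camera_params(n);print(n,{k:np.round(v,4).tolist() for k,v in p.items()})
    cv2.imwrite(f"pics/{n}0.png",arm.get_image(n)[:,:,::-1])
E
```

```text
{'clock': 0.0, 'joints': array([ 1.60157779e+00,  3.85558422e-01,  6.61846061e-03, -4.89210883e-04,
       -1.19400895e+00, -2.58594497e-01]), 'joint_vel': array([ 0.00141933, -0.00044088,  0.00038301,  0.00078718, -0.00165745,
       -0.00132121]), 'joint_efforts': array([ 4.27093819e-04, -3.92290306e+01,  1.88403136e+01,  4.18634087e+00,
       -4.69863691e-03,  2.85754609e-06]), 'position': array([141.01055887, 608.28029947, 230.21903466]), 'ee_rot': array([ 9.93508801e-01, -1.13749951e-01, -6.97907141e-05,  1.09782375e-03]), 'contact_force': array([-0.72920339, -0.18315827, -0.21552857]), 'wrist_torque': array([-0.04077177,  0.0420881 ,  0.03841327]), 'grasp_force': 0.0, 'gripper_width': 85.51078876596449}
scene {'intrinsics': [[392.1816, 0.0, 279.8256], [0.0, 392.1816, 207.435], [0.0, 0.0, 1.0]], 'R': [[-0.8129, 0.5824, -0.0081], [0.3145, 0.4272, -0.8477], [-0.4902, -0.6916, -0.5305]], 't': [348.1238, -163.6025, 1020.0075]}
side {'intrinsics': [[489.9367, 0.0, 280.9897], [0.0, 489.9367, 203.4558], [0.0, 0.0, 1.0]], 'R': [[-0.8843, -0.4668, -0.0106], [-0.2808, 0.5499, -0.7866], [0.3731, -0.6926, -0.6173]], 't': [525.2806, 144.2143, 704.1292]}
wrist {'intrinsics': [[325.1923, 0.0, 280.4279], [0.0, 325.1923, 211.8707], [0.0, 0.0, 1.0]], 'R': [[-0.2262, -0.9741, 0.002], [-0.9262, 0.2157, 0.3092], [-0.3016, 0.068, -0.951]], 't': [624.7896, -39.9201, 380.93]}
```

View pics/scene0.png

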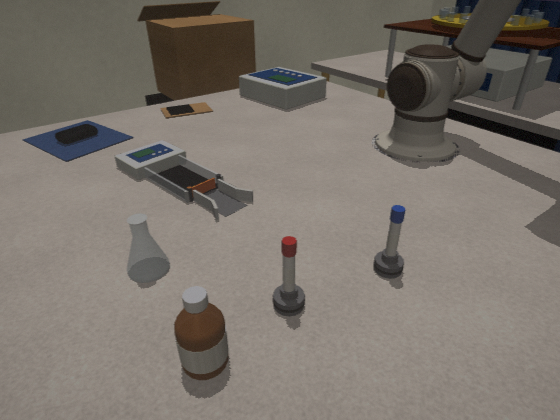

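View pics/side0.png

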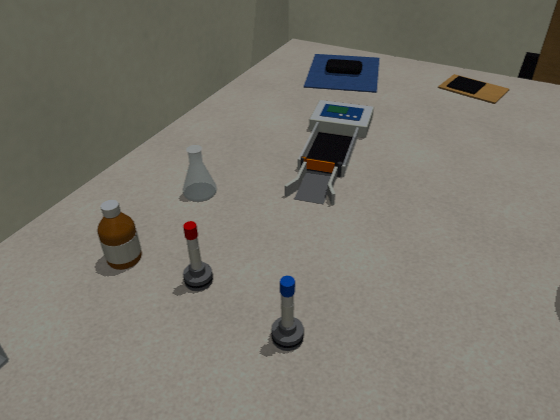

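View pics/wrist0.png

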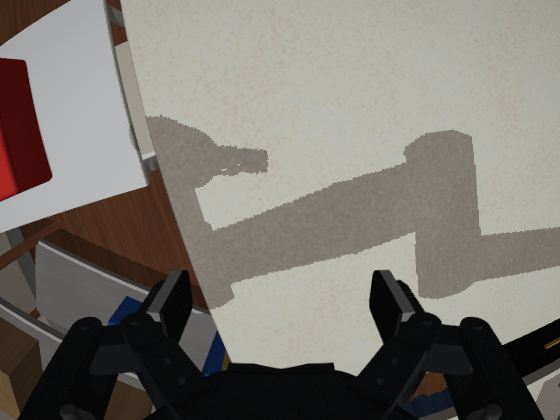

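The scene view has the red cap at (289,246), the blue cap at (398,214) and the flap at (203,186). The side view has red at (190,230), blue at (287,286) and the flap at (320,166). The wrist camera sees neither. I'll enlarge next.

Run:
```python
import cv2,numpy as np
a=cv2.imread("pics/scene0.png");b=cv2.imread("pics/side0.png")
r=lambda im,x,y,w,h,k:cv2.resize(im[y:y+h,x:x+w],None,fx=k,fy=k,interpolation=cv2.INTER_CUBIC)
# left: scene 110..260 x 135..225 k=5 -> 750x450 
cv2.imwrite("pics/c1.png",r(a,110,135,150,90,5))
cv2.imwrite("pics/c2.png",r(b,275,95,110,115,5))
t=np.hstack([r(a,265,230,50,90,6),r(b,175,215,50,90,6)]);cv2.imwrite("pics/c3.png",t)
```

```text
(no output)
```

View pics/c1.png

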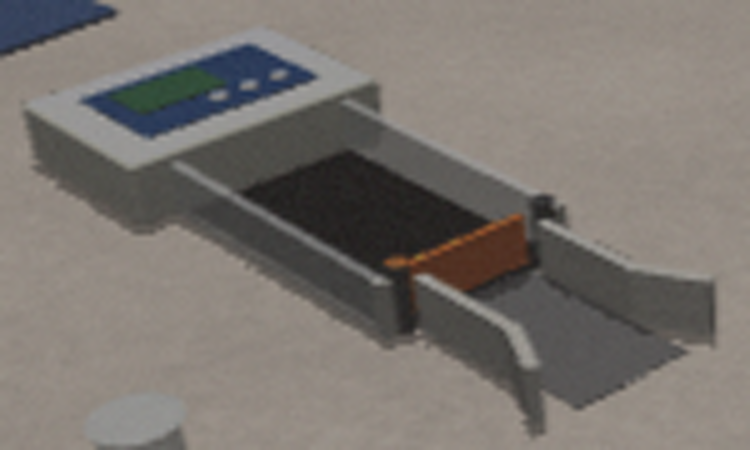

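View pics/c2.png

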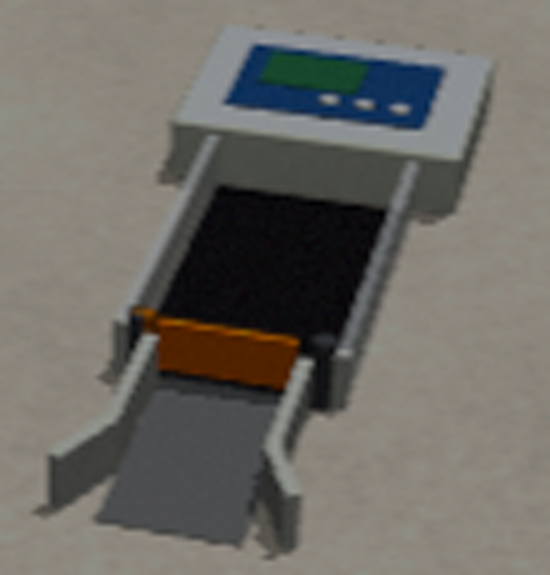

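View pics/c3.png

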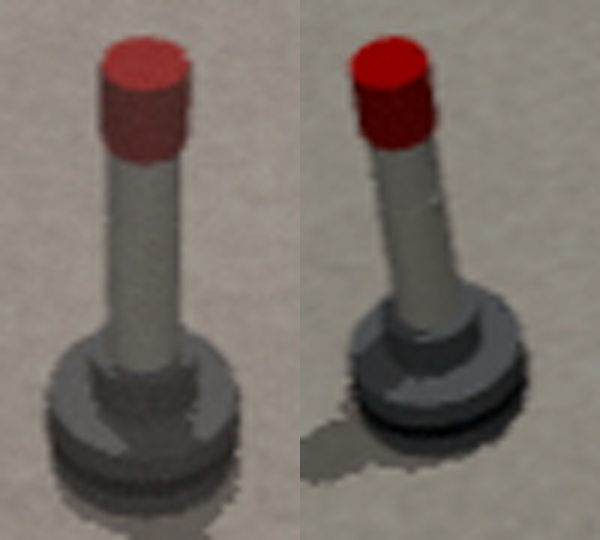

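Crop c1 (scene): hinge top (397,262), flap free end (525,218), flare tips (535,368) and (714,280). Crop c2 (side): hinge top (146,314), flap free end (299,340), tips (52,457) and (296,493). Crop c3: cap-top centres at (145,64) and (90,62). Next step is triangulation.

```bash
cat > h.py <<'E'
from bench import arm
import cv2,numpy as np
P={n:arm.camera_params(n) for n in("scene","side")}
M={n:p["intrinsics"]@np.c_[p["R"],p["t"]] for n,p in P.items()}
def tri(a,b):
    X=cv2.triangulatePoints(M["scene"],M["side"],np.float64(a).reshape(2,1),np.float64(b).reshape(2,1)).ravel();X=X[:3]/X[3]
    e=[np.linalg.norm((lambda q:q[:2]/q[2])(M[n]@np.r_[X,1])-np.array(p)) for n,p in(("scene",a),("side",b))]
    return X,max(e)
def plane(n,px,z):
    p=P[n];d=p["R"].T@np.linalg.inv(p["intrinsics"])@np.r_[px,1];c=-p["R"].T@p["t"];return c+d*(z-c[2])/d[2]
def un(u,o,k):return (np.array(o)+(np.array(u)+.5)/k-.5)
E
cat > m.py <<'E'
from h import *
L=dict(hinge=((397,262),(146,314)),free=((525,218),(299,340)),rpost=((543,200),(322,341)),tipL=((535,368),(52,457)),tipR=((714,280),(296,493)),
 bendL=((512,325),(122,415)),bendR=((630,268),(268,452)),modL=((130,165),(175,125)),modR=((378,85),(463,160)),flL=((580,408),(100,520)),flR=((688,350),(240,543)),
 farL=((178,165),(213,140)),farR=((348,102),(413,165)),nearL=((388,285),(122,322)))
W={}
for k,(a,b) in L.items():
    X,e=tri(un(a,(110,135),5),un(b,(275,95),5));W[k]=X;print(k,X.round(1),round(e,2))
for k,a,b in(("captop",(145,64),(90,62)),("capbot",(145,150),(97,135)),("disctop",(144,395),(137,342))):
    X,e=tri(un(a,(265,230),6),un(b,(175,215),6));print(k,X.round(1),round(e,2))
for n,px in(("scene",(398,209)),("side",(287,280))):print("blue",n,plane(n,px,112).round(1))
# fit track frame: planar points in track frame at measured world
T=dict(tipL=(-95,41.5),tipR=(-95,-41.5),modL=(156,None),flL=(-95,28),flR=(-95,-28),hinge=(0,36))
from scipy.optimize import least_squares
K=dict(hinge=(0,36),tipL=(-95,42),tipR=(-95,-42),farL=(156,43.5),farR=(156,-43.5),bendL=(-66,29.5),bendR=(-66,-29.5))
def f(p):
    c,s=np.cos(p[2]),np.sin(p[2]);return np.concatenate([W[k][:2]-p[:2]-[c*x-s*y,s*x+c*y] for k,(x,y) in K.items()])
d=(W["farL"]+W["farR"]-W["tipL"]-W["tipR"])[:2]
r=least_squares(f,[*W["hinge"][:2],np.arctan2(d[1],d[0])],loss="soft_l1",f_scale=3);print(r.x.round(3));print(dict(zip(K,r.fun.reshape(-1,2).round(1).tolist())))
E
python3 m.py
```

```text
hinge [587.7 -85.   29.6] 0.15
free [527.  -95.1  27.9] 0.85
rpost [517.5 -95.   31.7] 0.02
tipL [578.6  12.8  26.4] 0.07
tipR [490.5  -6.3  26.2] 0.65
bendL [569.  -25.4  23.6] 0.36
bendR [511.9 -31.9  23.5] 1.18
modL [ 644.7 -232.9   28.7] 0.84
modR [ 519.4 -258.8   27.2] 0.67
flL [560.7   9.2   0.7] 0.24
flR [507.9   1.    3. ] 0.23
farL [ 625.4 -231.3   25.4] 0.03
farR [ 538.4 -249.    25.8] 0.11
nearL [595.4 -79.1  25.9] 0.58
captop [599.3 259.  112.2] 0.38
capbot [599.9 260.   90.3] 0.26
disctop [599.6 258.9  19.1] 0.91
blue scene [433.2 291.3 112. ]
blue side [432.2 288.2 112. ]
[552.586 -90.265  -1.379]
{'hinge': [-0.2, -1.6], 'tipL': [2.9, 1.8], 'tipR': [-2.8, -1.3], 'farL': [0.4, 3.8], 'farR': [-1.1, 2.7], 'bendL': [-0.0, -5.5], 'bendR': [0.9, -0.8]}
```

The fit agrees with the given sizes: cap top at 112 mm, rails about 25 mm, hinge about 36 mm off the lane centre. Red stands at (599.5, 259.3). The track origin is (552.6, -90.3) with its axis at -79°. Now I'll move above red and turn the closing line along the lane.

Request:
servo_tool:
  rows:
    - [[85, 40, 18, 0, 0, 0, -0.05], [85, 95, 43, 0, 0, 0, -0.1], [85, 150, 68, 0, 0, 0, -0.16], [85, 207, 93, 0, 0, 0, -0.22], [85, 264, 119, 0, 0, 0, -0.28], [85, 321, 145, 0, 0, 0, -0.33], [85, 378, 170, 0, 0, 0, -0.38], [85, 435, 196, 0, 0, 0, -0.424], [85, 490, 221, 0, 0, 0, -0.424], [85, 525.5, 236.8, 0, 0, 0, -0.424]]

```text
clock: 1.4
position: [601.2, 257.3, 230.6]
ee_rot: [0.995, 0.097, -0.0, 0.0]
contact_force: [0.3, 1.5, -0.1]
gripper_width: 84.8
grasp_force: 0.0
```

Request:
servo_tool:
  rows:
    - [[85, 0, 0, 0, 0, 0, 0], [85, 0, 0, 0, 0, 0, 0], [85, 0, 0, 0, 0, 0, 0]]

```text
clock: 1.78
position: [598.7, 260.4, 231.5]
ee_rot: [0.995, 0.099, -0.0, -0.0]
contact_force: [-0.1, 0.6, 0.3]
gripper_width: 84.9
grasp_force: 0.0
```

Run:
```python
from h import *
from scipy.spatial.transform import Rotation as R
s=arm.read_state();print(s["clock"],s["position"],R.from_quat(s["ee_rot"]).as_matrix().round(4).tolist(),s["joints"].round(2))
cv2.imwrite("pics/w1.png",arm.get_image("wrist")[:,:,::-1])
```

```text
1.775 [598.71479849 260.36275553 231.4571018 ] [[0.9805, 0.1965, -0.0001], [0.1965, -0.9805, 0.0001], [-0.0001, -0.0001, -1.0]] [ 0.66  0.43  0.08 -0.   -1.22  1.11]
```

View pics/w1.png

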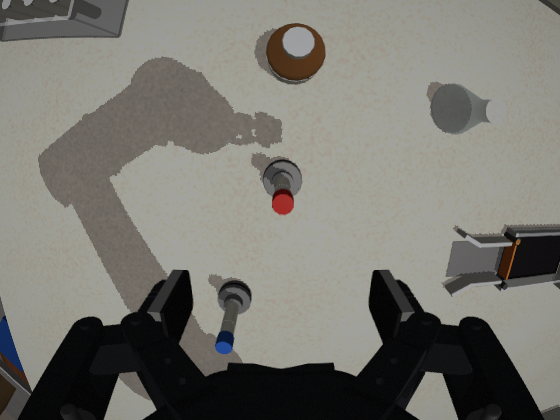

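The wrist view shows the red cap top at (283,203), lined up between the fingers. The blue tube sits to the side at (224,342), and the track's flap is at about (512,260). I'll cross-check position with the fisheye ray.

```bash
cat >> h.py <<'E'
def wray(px,z):
    p=arm.camera_params("wrist");K=p["intrinsics"]
    q=cv2.fisheye.undistortPoints(np.float64(px).reshape(1,1,2),K,np.zeros(4)).ravel()
    d=p["R"].T@np.r_[q,1];c=-p["R"].T@p["t"];return c+d*(z-c[2])/d[2]
E
python3 - <<'E'
from h import *
for n,px,z in(("cap",(283,204),112),("disc",(282,175),20),("hinge",(518,242),29),("tipL",(459,229),25),("tipR",(446,289),25)):print(n,wray(px,z).round(1))
E
```

```text
cap [601.  259.1 112. ]
disc [606.9 260.7  20. ]
hinge [589.6 -87.   29. ]
tipL [588.4  24.7  25. ]
tipR [500.8   7.2  25. ]
```

Everything agrees, so I'll descend, with the pads ending at cap height (TCP z about 82).

Request:
servo_tool:
  rows:
    - [[85, 1, 1, 30, 0, 0, 0], [85, 1, 1, 70, 0, 0, 0], [85, 1, 1, 110, 0, 0, 0], [85, 1, 1, 138, 0, 0, 0], [85, 1, 1, 149, 0, 0, 0], [60, 1, 1, 149, 0, 0, 0], [40, 1, 1, 149, 0, 0, 0], [30, 1, 1, 149, 0, 0, 0], [24, 1, 1, 149, 0, 0, 0], [24, 1, 1, 149, 0, 0, 0]]

```text
clock: 3.08
position: [600.9, 258.7, 82.7]
ee_rot: [0.995, 0.098, 0.0, -0.0]
contact_force: [0.1, 1.1, 0.1]
gripper_width: 24.0
grasp_force: 0.0
```

Request:
servo_tool:
  rows:
    - [[20, 0, 0, 0, 0, 0, 0], [17, 0, 0, 0, 0, 0, 0], [10, 0, 0, 0, 0, 0, 0], [10, 0, 0, 0, 0, 0, 0], [10, 0, 0, 0, 0, 0, 0]]

```text
clock: 3.7
position: [600.9, 258.8, 82.5]
ee_rot: [0.995, 0.098, 0.0, -0.0]
contact_force: [0.3, -0.1, 1.6]
gripper_width: 17.4
grasp_force: 58.4
```

Gripped. Lift 40 mm and carry to about 120 mm before the flap, on the lane line.

Request:
servo_tool:
  rows:
    - [[10, 0, 0, -15, 0, 0, 0], [10, 0, 0, -40, 0, 0, 0], [10, -15, 28, -40, 0, 0, 0], [10, -36, 67, -40, 0, 0, 0], [10, -57, 106, -40, 0, 0, 0], [10, -78, 145, -40, 0, 0, 0], [10, -99, 184, -40, 0, 0, 0], [10, -115, 213, -40, 0, 0, 0], [10, -115, 213, -40, 0, 0, 0], [10, -115, 213, -40, 0, 0, 0]]

```text
clock: 4.95
position: [529.9, 27.5, 122.9]
ee_rot: [0.995, 0.098, 0.001, -0.0]
contact_force: [-0.1, 1.7, -1.6]
gripper_width: 17.0
grasp_force: 58.6
```

Run:
```python
from h import *
s=arm.read_state();print(s["position"],s["ee_rot"],s["contact_force"])
o=np.array([552.6,-90.3]);f=np.array([.1906,-.9817]);l=np.array([.9817,.1906])
d=s["position"][:2]-o;print("track",d@f,d@l)
w=arm.get_image("wrist")[:,:,::-1]; b=arm.get_image("side")[:,:,::-1]
r=lambda im,x,y,w,h,k:cv2.resize(im[y:y+h,x:x+w],None,fx=k,fy=k,interpolation=cv2.INTER_CUBIC)
cv2.imwrite("pics/k2.png",np.hstack([r(w,150,60,400,360,1.1)[:390],r(b,240,90,130,140,390/140)]))
```

```text
[529.92840815  27.53949528 122.86881639] [ 9.95200809e-01  9.78518897e-02  5.85008491e-04 -1.19331452e-04] [-0.11705376  1.72373232 -1.60221872]
track -120.00423792470029 0.20350607942483834
```

View pics/k2.png

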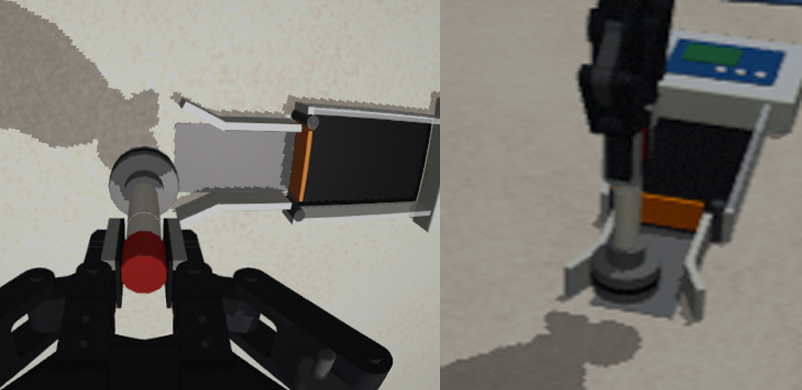

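The carrier hangs upright just before the mouth and the lane opens ahead. In the crop the left rail inner edge is at about (300,129) and the right at about (290,206). Check lane centring from this close view.

Run:
```python
from h import *
o=np.array([552.6,-90.3]);f=np.array([.1906,-.9817]);l=np.array([.9817,.1906])
for n,px,z in(("Lbend",(222,131),25),("Lend",(300,130),25),("Rbend",(218,204),25),("Rend",(288,206),25),("bayL",(425,121),25),("bayR",(418,215),25),("hinge",(312,122),30),("floorL",(175,124),0),("disc",(143,170),60)):
    p=wray(np.array(px)/1.1+[150,60],z);d=p[:2]-o;print(n,p.round(1),"trk",(d@f).round(1),(d@l).round(1))
```

```text
Lbend [568.7 -19.7  25. ] trk -66.3 29.2
Lend [582.4 -78.   25. ] trk -6.4 31.6
Rbend [514.5 -31.2  25. ] trk -65.2 -26.2
Rend [522.7 -88.   25. ] trk -7.9 -28.9
bayL [ 620.4 -200.9   25. ] trk 121.5 45.5
bayR [ 536.1 -235.8   25. ] trk 139.7 -44.0
hinge [590.9 -83.3  30. ] trk 0.4 38.9
floorL [562.3  10.6   0. ] trk -97.2 28.8
disc [541.2  31.   60. ] trk -121.3 12.0
```

Centred to about 1 mm, with 6 mm of play per side. Lower to the bench and slide into the lane.

Request:
servo_tool:
  rows:
    - [[10, 0.5, 0, 20, 0, 0, 0], [10, 0.5, 0, 35, 0, 0, 0], [10, 0.5, 0, 40, 0, 0, 0], [10, 0.5, 0, 40, 0, 0, 0], [10, 0.5, 10, 40, 0, 0, 0], [10, 0.5, 25, 40, 0, 0, 0], [10, 0.5, 40, 40, 0, 0, 0], [10, 0.5, 55, 40, 0, 0, 0], [10, 0.5, 70, 40, 0, 0, 0], [10, 0.5, 70, 40, 0, 0, 0]]

```text
clock: 6.3
position: [544.0, -42.9, 82.5]
ee_rot: [0.995, 0.097, 0.0, 0.0]
contact_force: [0.6, -0.7, 1.9]
gripper_width: 16.7
grasp_force: 59.0
```

Request:
servo_tool:
  rows:
    - [[10, 0, 10, 0, 0, 0, 0], [10, 0, 22, 0, 0, 0, 0], [10, 0, 34, 0, 0, 0, 0], [10, 0, 46, 0, 0, 0, 0], [10, 0, 58, 0, 0, 0, 0], [10, 0, 70, 0, 0, 0, 0], [10, 0, 82, 0, 0, 0, 0], [10, 0, 94, 0, 0, 0, 0], [10, 0, 106, 0, 0, 0, 0], [10, 0, 106, 0, 0, 0, 0]]

```text
clock: 7.55
position: [563.8, -146.5, 82.6]
ee_rot: [0.995, 0.098, -0.001, 0.0]
contact_force: [-1.6, 0.7, 5.1]
gripper_width: 17.2
grasp_force: 59.6
```

Request:
servo_tool:
  rows:
    - [[10, 0, 10, 0, 0, 0, 0], [10, 0, 20, 0, 0, 0, 0], [10, 0, 30, 0, 0, 0, 0], [10, 0, 40, 0, 0, 0, 0], [10, 0, 45, 0, 0, 0, 0], [10, 0, 45, 0, 0, 0, 0], [10, 0, 45, 0, 0, 0, 0]]

```text
clock: 8.43
position: [573.3, -190.0, 82.6]
ee_rot: [0.995, 0.098, 0.0, 0.0]
contact_force: [-1.4, 1.8, 4.7]
gripper_width: 17.0
grasp_force: 59.6
```

Run:
```python
from h import *
s=arm.read_state();print(s["position"],s["ee_rot"],s["contact_force"],s["gripper_width"],s["grasp_force"])
o=np.array([552.6,-90.3]);f=np.array([.1906,-.9817]);l=np.array([.9817,.1906])
d=s["position"][:2]-o;print("track",d@f,d@l)
w=arm.get_image("wrist")[:,:,::-1]; b=arm.get_image("side")[:,:,::-1]
r=lambda im,x,y,w,h,k:cv2.resize(im[y:y+h,x:x+w],None,fx=k,fy=k,interpolation=cv2.INTER_CUBIC)
cv2.imwrite("pics/k3.png",np.hstack([r(w,100,60,360,360,1.1)[:390],r(b,240,70,130,140,390/140)]))
```

```text
[ 573.25086122 -189.9622272    82.5638714 ] [9.95194219e-01 9.79202054e-02 1.91765213e-04 2.51400873e-04] [-1.42424263  1.84471072  4.73987635] 17.0138331018611 59.61016058921814
track 101.7744625867641 1.277329953305862
```

View pics/k3.png

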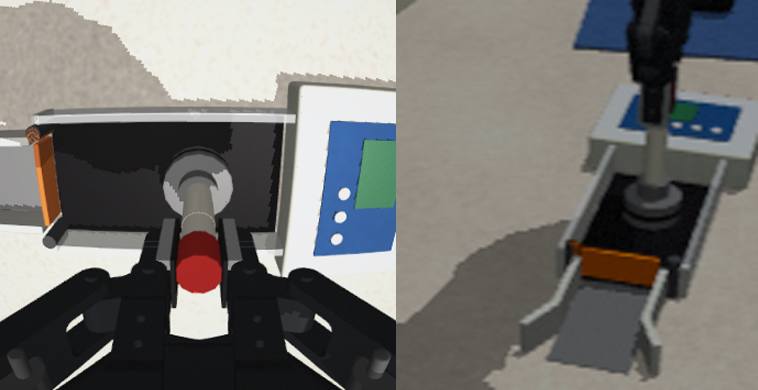

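Both views show the carrier in the bay with the flap (at about (47,180) in the crop) shut behind it. The light upward force means it is resting on the bench. Release gently and rise.

Request:
servo_tool:
  rows:
    - [[18, 0, 0, 0, 0, 0, 0], [20, 0, 0, 0, 0, 0, 0], [26, 0, 0, 0, 0, 0, 0], [34, 0, 0, 0, 0, 0, 0], [42, 0, 0, 0, 0, 0, 0], [50, 0, 0, 0, 0, 0, 0], [50, 0, 0, 0, 0, 0, 0], [50, 0, 0, -10, 0, 0, 0], [50, 0, 0, -30, 0, 0, 0], [50, 0, 0, -60, 0, 0, 0]]

```text
clock: 9.78
position: [572.6, -189.3, 142.8]
ee_rot: [0.995, 0.098, -0.001, -0.0]
contact_force: [0.1, -0.0, 0.4]
gripper_width: 50.0
grasp_force: 0.0
```

Request:
servo_tool:
  rows:
    - [[50, 0, 0, -40, 0, 0, 0], [50, 0, 0, -80, 0, 0, 0], [50, 0, 0, -80, 0, 0, 0], [50, 0, 0, -80, 0, 0, 0]]

```text
clock: 10.28
position: [572.6, -189.1, 222.4]
ee_rot: [0.995, 0.098, 0.0, -0.0]
contact_force: [-0.7, 0.4, 0.0]
gripper_width: 50.0
grasp_force: 0.0
```

Run:
```python
from h import *
s=arm.read_state();print(s["clock"],s["position"],s["contact_force"],s["gripper_width"])
b=arm.get_image("side")[:,:,::-1];a=arm.get_image("scene")[:,:,::-1]
cv2.imwrite("pics/k4.png",np.hstack([b[40:400,150:400],cv2.resize(a[110:290,110:430],None,fx=1.6,fy=2)]))
```

```text
10.275 [ 572.63580592 -189.12461864  222.44456483] [-0.69254849  0.44687225  0.02170777] 50.0432111770815
```

View pics/k4.png

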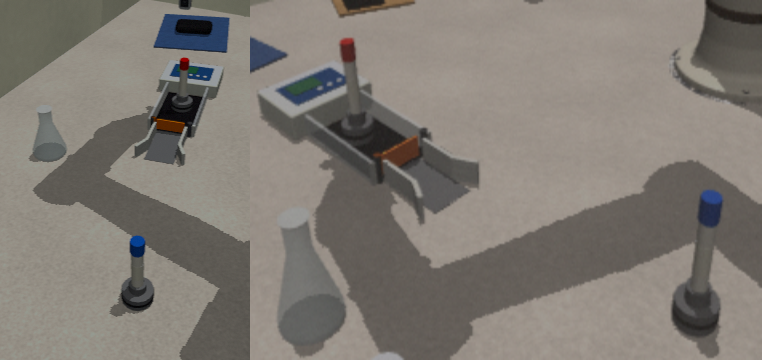

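The red carrier stands upright in the bay, at (183,100) in the side crop. The flap is shut, the blue tube is where it was, and the gripper is clear.

```bash
python3 -c "
from bench import arm
print(arm.job_done())"
```

```text
the job is handed in; nothing more can be done
None
```

The red-capped tube stands upright and released in the holding bay, pushed through at bench level with the flap shut behind it; the blue tube was not touched, and the job was handed in at about 10 s.

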